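# Unlock the twine bobbin and draw it off its stand

### The job

Put the bobbin of kitchen twine away: it is twist-locked on its stand, so turn it clockwise (seen from above) by the wing on its top until you feel it come to the stop, draw it straight up off the post without forcing the lock, and set it down gently, upright, on the floor of the bamboo box beside the two cartons. Do not knock over or shift the other things.

Things in the scene. Friction and masses are not known exactly. Their poses are not given: they have to be found in the camera images.
- bobbin: Wooden bobbin wound with brown twine, 90 mm tall with its wing, 0.18 to 0.37 kg. Two flanges 64 mm in diameter, 5 mm thick, at heights 0 to 5 and 65 to 70 mm; winding between them 46 mm in diameter. Stands locked on the twine stand. Origin: centre of the underside; z up along the axis; x along the length of the wing.
- bobbin_wing (a point): Middle of the wing handle: a plain bar on top of the bobbin, 56 mm long (x), 12 mm thick (y), 70 to 90 mm above the bobbin's underside, centred on the axis; this point is 80 mm up. The bar can be pushed at one end or pinched.
- bobbin_lock (a point): Twist lock low inside the hub, on the axis, 8 mm above the underside. Turning clockwise seen from above brings the bobbin to a rigid stop, where it lifts freely; over about 16 degrees short of it, it catches after a 4 mm lift. The stop is 24 to 122 degrees away, different each time, and cannot be seen. The bobbin turns easily (under 0.1 N m) until about 10 N at the wing's end show the stop.
- twine_stand: Twine stand, fixed to the hob: round steel foot 102 mm in diameter, 14 mm high, with an upright post. The bobbin stands on the foot, its underside 14 mm above the hob. A thin wire with an eye, 49 mm high, stands at the foot's rim, 44 mm from the axis towards the stand's -x. The direction of the hidden lock key bears no relation to the stand's axes. Origin: centre of the underside, z up.
- post_top (a point): Top of the steel post inside the bobbin, 77 mm above the hob; post 16 mm in diameter, the bobbin's bore has 2 mm total play on it; the steel is polished and the bobbin slides on it easily. The bobbin is off once its underside is higher than this point.
- bamboo_box: Open bamboo box, loose, 0.9 kg, 135 mm (its x) by 290 mm (its y) outside and 98 mm high, walls 8 mm, inner floor 7 mm above its underside; inside 119 by 274 mm. Origin: centre of the underside.
- tea_carton: Small pale carton, 64 mm (x) by 23 mm (y) by 86 mm high, standing in the box; origin at the centre of its underside.
- mint_carton: Small pale carton, 62 mm (x) by 21 mm (y) by 82 mm high, standing in the box next to the tea carton on the box's -y side of it; origin at the centre of its underside. The two stand across the box anywhere along its length; the longer free part beside them is at least 110 mm long.
- rice_bowl: White rice bowl, 116 mm wide, 52 mm high; bystander; origin at the centre of its underside.
- kitchen_scissors: Scissors lying flat, 206 by 84 mm, 11 mm thick; bystander; origin at their middle, underside.
- honey_jar: Jar, 64 mm wide, 97 mm high; bystander; origin at the centre of its underside.
- spice_jar_1: Spice jar, 41 mm wide, 105 mm high; bystander; origin at the centre of its underside.
- spice_jar_2: Spice jar, 41 mm wide, 105 mm high; bystander; origin at the centre of its underside.
There are look-alikes about, which are no part of the job. Of the things like the bobbin, leave any that is pink; of the rest the larger one is meant.

How it is judged:
On the way, in this order (a step that is already met when the one before it is completed fails the run):
1. the lock is passed and the bobbin has risen 20 to 60 mm along the post, still on it (z of bobbin in the frame of twine_stand between 0.034 and 0.074 m and horizontal distance between bobbin and twine_stand below 0.008 m), for 0.05 s.
2. the bobbin is clear above the post (z of bobbin in the frame of twine_stand above 0.08 m), for 0.1 s.
At the end, for the whole second after the job is handed in: The bobbin stands upright (within 0.1 rad) and at rest on the inner floor of the bamboo box (underside 3 to 12 mm above the box's underside), released, with both cartons still standing (within 0.3 rad) and the box flat (z of bobbin in the frame of bamboo_box between 0.003 and 0.012 m and x of bobbin in the frame of bamboo_box between -0.055 and 0.055 m and y of bobbin in the frame of bamboo_box between -0.13 and 0.13 m and angle between bobbin's own z axis and vertical below 0.1 rad and linear speed of bobbin below 0.02 m/s and angular speed of bobbin below 0.2 rad/s and contact force between the fingers and bobbin below 0.1 N and angle between each of tea_carton, mint_carton's own z axis and vertical below 0.3 rad and angle between bamboo_box's own z axis and vertical below 0.05 rad); the robot touches nothing.
It fails at once if the lock is forced: more than 100 N between bobbin and stand (contact force between bobbin and twine_stand above 100 N).
It fails at once if the bobbin is dropped or banged down: more than 60 N between bobbin and box (contact force between bobbin and bamboo_box above 60 N).
It fails at once if a carton is knocked over (angle between any of tea_carton, mint_carton's own z axis and vertical above 0.6 rad).
It fails at once if the box is shifted more than 40 mm (distance of bamboo_box from where it was at the start of the episode above 0.04 m).
It fails at once if a bystander (bowl, jars) is shifted more than 30 mm (distance of any of rice_bowl, honey_jar, spice_jar_1, spice_jar_2 from where it was at the start of the episode above 0.03 m).
It also fails if it takes over 58 s, if anything falls off the work surface, if the arm or the gripper's body presses on something with over 40 N, if the wrist force passes 120 N, or if a joint passes its speed limit or range.

### The arm

A 6-joint arm with a two-finger parallel gripper is mounted at the origin on a cart in front of the work surface, level with it; the furniture and walls round the work are solid. World frame = base frame: x ahead of the robot, y to its left, z up, the work surface at z = 0. Lengths are in m, angles in rad, forces in N, time in s.
With the tool pointing down it reaches from about 0.275 to 0.875 m from the base axis. Payload 12.5 kg.
Tool frame: the origin (TCP) lies on the centre line of the jaws, within the pads' length; the fingertips stand r.finger_overhang ahead of it and the grasp point (between the pads) lies 3 mm ahead of it (r.finger_overhang is the distance from the TCP to the fingertips, in m); z points along the fingers, y is the direction in which the jaws open and shut (so a half turn about z gives the same grasp; the last joint's range is limited). The gripper opens to 85 mm and grips with 20 to 120 N. Pads are 22 mm wide; open, the fingers measure 114 mm over their backs; the gripper's body (76 mm by 85 mm) begins 54 mm behind the grasp point. The pads swing forward as they close: fully open they stand 13 mm farther back than shut.
Start: joints at [-1.367, 0.351, 1.652, -0, 1.139, -0.085], TCP at [0.157, -0.527, 0.253] pointing down, gripper open.
Joint ranges: [-2.75, 2.75], [-0.79, 2.1], [0.01, 2.65], [-1.57, 4.71], [0.07, 3.14], [-2.87, 2.87]. Speed limits (rad/s): [2.22, 2.22, 2.79, 3.14, 3.14, 3.14].

### API

Orientations are given as a unit quaternion [x, y, z, w].
In Python, from cell import r, optics gives the robot as it stands. The module is installed in compiled form; this text tells all that it offers. Calls block until the motion is done:
- r.move_to(position, orientation): joint-space move of the TCP to a pose.
- r.move_linear(position, rot=None, vel=0.15): straight line of the TCP; rot=None keeps the orientation; vel is the mean speed in m/s.
- r.set_joints(angles): joint-space move.
- r.set_gripper(opening, squeeze=None): opening from 0.0 (shut) to 1.0 (fully open); squeeze is the grip in N (None keeps the last); returns when the fingers have stopped.
- r.sleep(seconds).
- r.inverse_kinematics(position, orientation): joint angles nearest the present ones, or None.
- optics.get_image(name): name is "scene" or "top" or "wrist"; returns a dict with "pixels" (400x640x3 uint8, red, green, blue), "depth" (400x640 float32, m along the optical axis (not along the pixel's ray), 0 where there is no reading), "fx", "fy", "cx", "cy" (pixels), "camera_from_world" (4x4, takes a point from world to camera coordinates); the wrist camera has in their place "mount" (4x4, takes a point from camera to tool coordinates, whose origin is the TCP and whose axes are the flange's). Camera axes: x right, y down, z forward; pixel columns grow to the right and rows downward; lengths in m; the calibration is good to about 2 mm. A picture is of the moment at which its call begins: read the wrist's pose just before it.
A pose or a line that the arm cannot do raises r.PlanningError and nothing moves.
- r.hand_in(): hands the job in, once; it reports no verdict.
Readings, each from a call of its own:
- r.current_t(): time.
- r.current_q(): joint angles.
- r.current_qvel(): joint speeds.
- r.current_effort(): joint torques, N m.
- r.current_tool_pos(): TCP position.
- r.current_ee_rot(): TCP orientation.
- r.current_contact_force(): force on the tool from outside, world axes, zero at the start.
- r.current_torque(): the same for the moment, N m.
- r.current_opening(): opening from 0.0 (shut) to 1.0 (fully open).
Only numpy, scipy, OpenCV 4.12 (cv2) and the standard library are available. Lean on these libraries where they do the work, as an engineer would, in place of code of your own. Each camera call takes 0.05 s, during which the arm holds its last target.

## Working session

There is one attempt and no reset: what is moved stays moved. The work goes in short steps, each a Python script; the robot and the scene stay as the last script left them, time stands still between calls to the robot, and variables do not carry over. Pictures are saved under pics/ and viewed, and the job is handed in when it is done.

```bash
mkdir -p pics; ls
python3 - <<'E'
from cell import r, optics
import cv2,numpy as np
for n in ["scene","top","wrist"]:
    d=optics.get_image(n); cv2.imwrite(f"pics/{n}0.png",d["pixels"][:,:,::-1])
    print(n,d["fx"],d["fy"],d["cx"],d["cy"],np.round(d.get("camera_from_world",d.get("mount")),3).tolist())
print(r.current_t(),r.current_q(),r.current_ee_rot(),r.finger_overhang,r.current_opening())
E
```

```text
pics
scene 464.72252933084604 464.72252933084604 328.38209320263996 201.85733152323195 [[-0.586, -0.81, -0.003, 0.306], [-0.573, 0.417, -0.705, 0.363], [0.572, -0.412, -0.709, 0.797], [0.0, 0.0, 0.0, 1.0]]
top 402.9966125234881 402.9966125234881 324.8079277675911 193.70258675211005 [[0.002, -1.0, 0.007, 0.015], [-0.996, -0.002, -0.089, 0.543], [0.089, -0.007, -0.996, 0.903], [0.0, 0.0, 0.0, 1.0]]
wrist 343.89954284534235 343.89954284534235 315.3110509476936 203.39856623969015 [[0.001, -0.951, -0.31, 0.081], [1.0, 0.001, -0.0, 0.0], [0.0, -0.31, 0.951, -0.12], [0.0, 0.0, 0.0, 1.0]]
0.15 [-1.36662884e+00  3.51124277e-01  1.65226244e+00 -3.96682970e-06
  1.13907726e+00 -8.46146378e-02] [ 9.89593496e-01  1.43890666e-01 -2.78248000e-05 -4.34778535e-04] 0.022 0.9953056040917877
```

View pics/scene0.png

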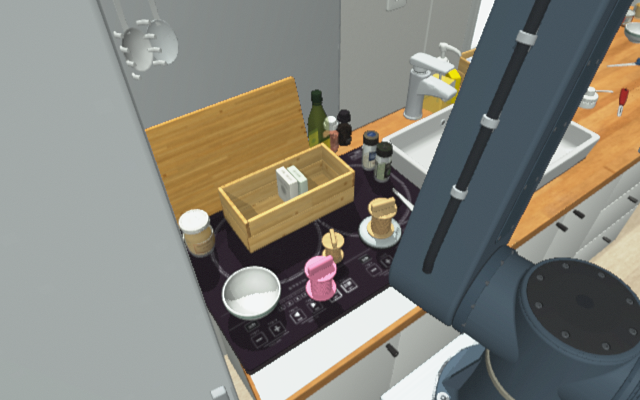

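View pics/top0.png

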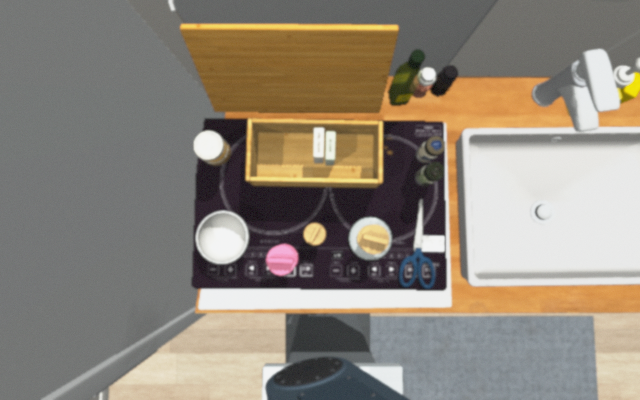

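View pics/wrist0.png

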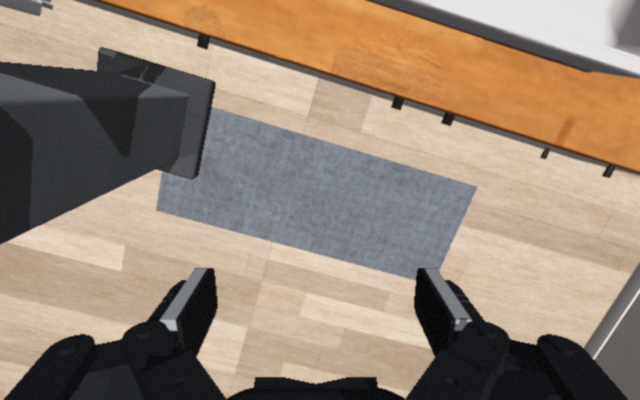

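Three candidates: pink bobbin (top 282,260), small brown one (top 314,234; scene 333,246), and large brown one on the steel foot (top 372,238; scene 381,215). The last is not pink, is the larger, and stands on a round steel foot. I'll confirm it in a crop and measure.

```bash
cat > h.py <<'E'
from cell import r, optics
import cv2,numpy as np
from scipy.spatial.transform import Rotation as R
def cloud(n,T_wt=None):
    if n=="wrist":
        p=np.array(r.current_tool_pos()); q=np.array(r.current_ee_rot())
        d=optics.get_image(n); T=np.eye(4); T[:3,:3]=R.from_quat(q).as_matrix(); T[:3,3]=p
        W=T@d["mount"]
    else:
        d=optics.get_image(n); W=np.linalg.inv(d["camera_from_world"])
    z=d["depth"]; v,u=np.mgrid[0:400,0:640]
    P=np.stack([(u-d["cx"])/d["fx"]*z,(v-d["cy"])/d["fy"]*z,z],-1)@W[:3,:3].T+W[:3,3]
    P[z==0]=np.nan
    return d,P,W
def crop(d,x0,y0,x1,y1,s,f):
    cv2.imwrite(f,cv2.resize(d["pixels"][y0:y1,x0:x1,::-1],None,fx=s,fy=s,interpolation=cv2.INTER_CUBIC))
E
python3 - <<'E'
from h import *
d,P,W=cloud("top"); crop(d,330,190,450,290,5,"pics/topcrop.png")
ds,Ps,_=cloud("scene"); crop(ds,270,180,430,310,4,"pics/scenecrop.png")
np.save("/tmp/top.npy",P); np.save("/tmp/sc.npy",Ps)
for u,v in [(282,260),(314,234),(373,239),(210,148),(222,237),(431,150),(431,174),(318,145),(330,147),(250,150),(380,150),(315,182),(315,123),(290,150),(360,150),(300,200)]:
    print(u,v,np.round(P[v,u],3))
E
```

```text
282 260 [0.396 0.107 0.092]
314 234 [0.451 0.04  0.069]
373 239 [ 0.441 -0.084  0.103]
210 148 [0.634 0.263 0.095]
222 237 [0.443 0.254 0.009]
431 150 [ 0.629 -0.208  0.106]
431 174 [ 0.578 -0.208  0.103]
318 145 [0.641 0.032 0.094]
330 147 [0.638 0.006 0.09 ]
250 150 [0.63  0.177 0.095]
380 150 [ 0.63  -0.101  0.096]
315 182 [0.563 0.038 0.083]
315 123 [0.69  0.038 0.092]
290 150 [0.647 0.099 0.009]
360 150 [ 0.648 -0.067  0.008]
300 200 [ 0.53   0.075 -0.001]
```

View pics/topcrop.png

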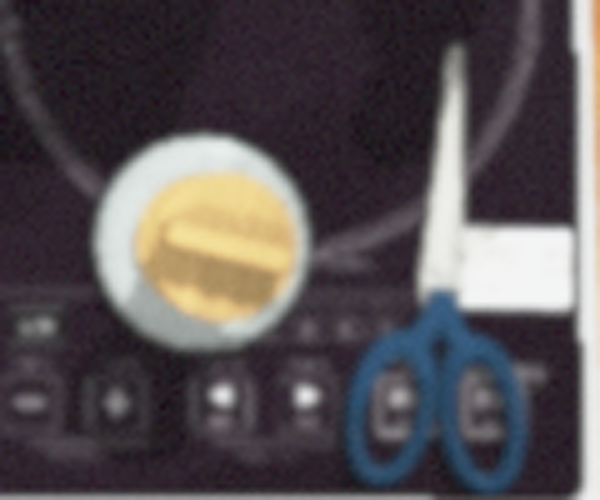

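View pics/scenecrop.png

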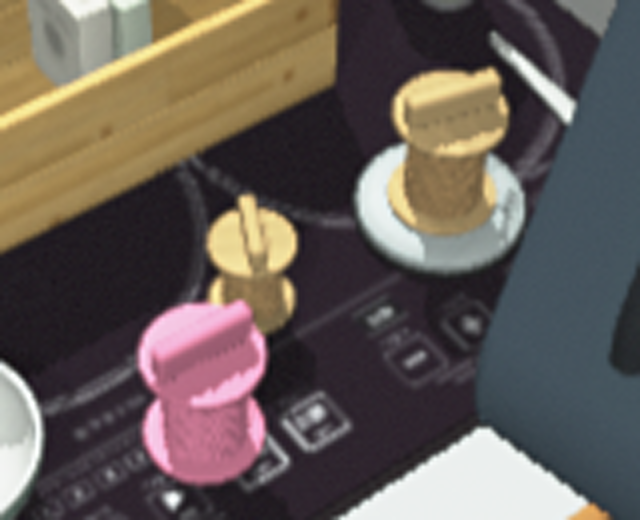

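The crop confirms it: the large brown bobbin on the steel foot is the target. Next I'll measure the wing, flange, foot, box and cartons.

Run:
```python
from h import *
P=np.load("/tmp/top.npy");S=np.load("/tmp/sc.npy")
def sel(P,x0,x1,y0,y1,z0,z1):
    m=(P[...,0]>x0)&(P[...,0]<x1)&(P[...,1]>y0)&(P[...,1]<y1)&(P[...,2]>z0)&(P[...,2]<z1); return P[m]
for nm,C in [("top",P),("sc",S)]:
    for z in [(.097,.112),(.077,.09),(.008,.02)]:
        Q=sel(C,.36,.52,-.16,0,*z)
        if len(Q)<8: continue
        print(nm,z,len(Q),"rect",cv2.minAreaRect(Q[:,:2].astype(np.float32)*1000),"circ",cv2.minEnclosingCircle(Q[:,:2].astype(np.float32)*1000),Q[:,2].mean())
    Q=sel(C,.5,.75,-.2,.25,.09,.102)
    Q2=sel(C,.53,.72,-.13,.2,.06,.1)
    print("box",len(Q2),cv2.minAreaRect(Q2[:,:2].astype(np.float32)*1000),Q2.min(0),Q2.max(0))
    Q=sel(C,.58,.675,-.07,.15,.075,.1); 
    if len(Q)>8: print("cart",cv2.minAreaRect(Q[:,:2].astype(np.float32)*1000))
# ray check: wing tip pixels
```

```text
top (0.097, 0.112) 153 rect ((441.1860656738281, -87.56121826171875), (55.26129150390625, 11.662541389465332), 76.10436248779297) circ ((442.62823486328125, -87.92281341552734), 27.636287689208984) 0.10296215669203956
top (0.077, 0.09) 544 rect ((441.46282958984375, -88.43983459472656), (61.75514602661133, 62.223670959472656), 45.10675811767578) circ ((441.1873474121094, -87.93890380859375), 31.77802276611328) 0.0835768034497566
top (0.008, 0.02) 690 rect ((432.16876220703125, -110.23860168457031), (145.54734802246094, 97.10026550292969), 67.34827423095703) circ ((420.6363830566406, -109.0246353149414), 78.0699691772461) 0.012915071238424721
box 2988 ((630.0523681640625, 40.79777526855469), (289.6116638183594, 135.79261779785156), 89.03800201416016) [ 0.55995856 -0.10403937  0.06000776] [0.69994804 0.18561072 0.0999985 ]
cart ((643.2283935546875, 19.842403411865234), (63.17405319213867, 45.798404693603516), 0.14330939948558807)
sc (0.097, 0.112) 141 rect ((442.5513916015625, -89.17854309082031), (54.33625411987305, 14.69417953491211), 72.39248657226562) circ ((441.5400695800781, -88.90694427490234), 27.249570846557617) 0.1025547896669142
sc (0.077, 0.09) 323 rect ((442.04248046875, -88.69551086425781), (61.77602005004883, 63.083045959472656), 48.97997283935547) circ ((441.5203857421875, -88.9090347290039), 32.984962463378906) 0.0846179039217384
sc (0.008, 0.02) 644 rect ((439.3739013671875, -86.04745483398438), (96.6987075805664, 90.2412109375), 41.45222091674805) circ ((440.8811950683594, -89.33877563476562), 50.09012222290039) 0.014281485590402794
box 4236 ((630.9381103515625, 38.28135681152344), (291.4609069824219, 139.93116760253906), 88.87083435058594) [ 0.55885565 -0.1078658   0.0600134 ] [0.70287687 0.18499875 0.0999828 ]
cart ((642.5181274414062, 18.541440963745117), (47.32320022583008, 64.25784301757812), 88.88944244384766)
```

```bash
cat >> h.py <<'E'
def quat(th):
    c,s=np.cos(th),np.sin(th)
    return R.from_matrix(np.array([[c,s,0],[s,-c,0],[0,0,-1.]])).as_quat()
E
python3 - <<'E'
from h import *
th=np.radians(75)
print(r.inverse_kinematics([.4415,-.0885,.22],quat(th)))
r.move_to([.4415,-.0885,.22],quat(th)); print(r.current_t(),r.current_q(),r.current_tool_pos())
r.set_gripper(0.35,20)
d,P,W=cloud("wrist"); cv2.imwrite("pics/w1.png",d["pixels"][:,:,::-1]); np.save("/tmp/w1.npy",P)
print(r.current_contact_force(),r.current_torque(),r.current_opening(),r.current_t())
def sel(P,z0,z1):
    m=(abs(P[...,0]-.4415)<.06)&(abs(P[...,1]+.0885)<.06)&(P[...,2]>z0)&(P[...,2]<z1); return P[m]
for z in [(.097,.112),(.077,.09),(.008,.02),(.03,.06)]:
    Q=sel(P,*z)
    if len(Q)>8: print(z,len(Q),cv2.minAreaRect(Q[:,:2].astype(np.float32)*1000),cv2.minEnclosingCircle(Q[:,:2].astype(np.float32)*1000),Q[:,2].mean())
E
```

```text
[-3.01283996e-01  2.12056672e-01  1.93356165e+00 -4.44089210e-16
  9.95974332e-01 -3.94846078e-02]
2.15 [-3.02509603e-01  2.12201963e-01  1.93319001e+00 -1.46815063e-04
  9.95992944e-01 -3.94866692e-02] [ 0.44155533 -0.08912362  0.22006327]
[ 0.19368521  0.23540306 -0.30031206] [-0.00644757  0.00513848 -0.02395554] 0.35335733166440636 2.775
(0.097, 0.112) 1183 ((442.0799560546875, -86.15087127685547), (54.9911994934082, 11.784645080566406), 75.33432006835938) ((442.2930908203125, -86.20088958740234), 27.524127960205078) 0.10295985420750384
(0.077, 0.09) 3805 ((442.2795104980469, -86.11740112304688), (62.359249114990234, 63.396541595458984), 76.66867065429688) ((441.8555603027344, -86.75403594970703), 32.036949157714844) 0.08361425600897328
(0.008, 0.02) 3325 ((446.0352478027344, -75.5789566040039), (72.85414123535156, 96.81417083740234), 73.03926086425781) ((442.1923828125, -86.77129364013672), 48.83229446411133) 0.013622779653518734
(0.03, 0.06) 68 ((398.5381774902344, -95.86836242675781), (2.6253511905670166, 12.269914627075195), 10.558220863342285) ((398.8562927246094, -95.8090591430664), 6.1357550621032715) 0.04373164951223933
```

View pics/w1.png

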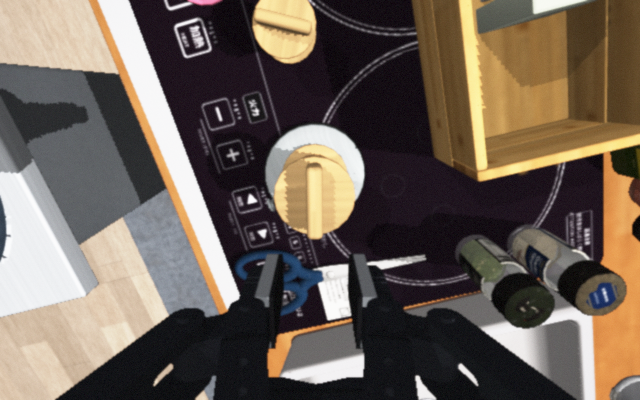

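The wrist view shows the wing at (315,203), running along the tool's x. The three views agree to about 2 mm: centre ≈ (0.442, −0.0875), 75.3°. The wire is at ≈ (0.399, −0.096), well below the fingers. I'll descend and pinch the wing.

Run:
```python
from h import *
th=np.radians(75.3); q=quat(th)
r.move_linear([.4418,-.0875,.14],rot=q,vel=.15)
F0=np.array(r.current_contact_force());print(F0)
for z in [.120,.115,.1115]:
    r.move_linear([.4418,-.0875,z],vel=.06); F=np.array(r.current_contact_force()); print(z,np.round(F-F0,2))
    if abs(F-F0)[2]>4: print("contact"); break
r.set_gripper(0.0,20)
print(r.current_opening(),np.round(r.current_contact_force(),2),np.round(r.current_torque(),3),r.current_tool_pos(),r.current_q(),r.current_t())
```

```text
[0.51481418 0.3183055  0.42313997]
0.12 [-0.41 -0.46  0.03]
0.115 [-0.57 -0.03 -0.2 ]
0.1115 [-1.08  0.31 -0.51]
0.13448794081493418 [ 0.22  0.11 -0.99] [-0.095 -0.146 -0.007] [ 0.44186617 -0.08753107  0.11154975] [-2.98960829e-01  3.94594423e-01  2.01976901e+00 -4.21843907e-05
  7.26960590e-01 -4.23839616e-02] 4.7333
```

Run:
```python
from h import *
t0=r.current_t(); q0=np.array(r.current_q()); b=np.array(r.current_torque())[2]
q=q0.copy(); n=0
while n<62:
    q[5]+=np.radians(2.0); n+=1; r.set_joints(q)
    T=np.array(r.current_torque()); F=np.array(r.current_contact_force())
    if n%5==0 or abs(T[2]-b)>.12: print(n*2,round(r.current_t()-t0,2),np.round(T,3),np.round(F,1))
    if abs(T[2]-b)>.22 or np.hypot(*F[:2])>25 : print("stop?");break
    if r.current_t()-t0>20: print("time");break
print(np.degrees(r.current_q()[5]-q0[5]),r.current_t(),r.current_opening(),r.current_tool_pos())
```

```text
10 1.25 [-0.037 -0.005 -0.024] [-0.  -0.3 -1.2]
20 2.5 [-0.059 -0.012 -0.043] [ 0.2 -0.  -0.2]
30 3.75 [ 0.273  0.342 -0.03 ] [-2.4  2.2  1.3]
32 4.0 [0.43  0.435 0.243] [-1.5  1.9  2. ]
stop?
31.911366790502413 8.7333 0.1294769189859789 [ 0.44171859 -0.08745564  0.11152052]
```

Run:
```python
from h import *
q=np.array(r.current_q())
for i in range(4):
    q[5]+=np.radians(0.7); r.set_joints(q)
    T=np.array(r.current_torque()); F=np.array(r.current_contact_force())
    print(i,np.round(T,3),np.round(F,1),r.current_opening())
    if abs(T[2])>.6: break
d,P,W=cloud("wrist")
cv2.imwrite("pics/w2.png",d["pixels"][:,:,::-1])
m=(abs(P[...,0]-.4415)<.06)&(abs(P[...,1]+.0885)<.06)&(P[...,2]>.097)&(P[...,2]<.112)
print(cv2.minAreaRect(P[m][:,:2].astype(np.float32)*1000),r.current_t())
```

```text
0 [0.34  0.365 0.298] [-1.4  2.   1.6] 0.132136452013788
1 [0.263 0.296 0.373] [-1.6  1.4  1.3] 0.13654129221332223
2 [0.294 0.372 0.406] [-1.   1.3  3. ] 0.13143729034100815
3 [0.245 0.343 0.465] [-1.5  1.6  2.4] 0.12806350144784026
((442.591064453125, -84.6388168334961), (52.640708923339844, 35.64717102050781), 17.118526458740234) 9.7833
```

View pics/w2.png

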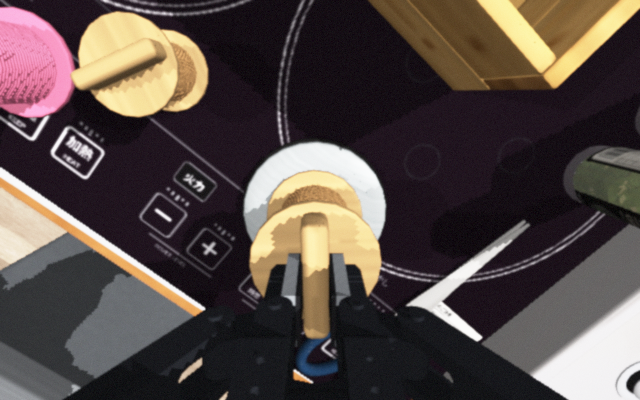

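The torque rises steadily to 0.47 N m (≈16 N at the wing's end), so this is the stop. I'll relax the twist a little and lift in small steps, watching the force.

Run:
```python
from h import *
r.set_gripper(0.0,40)
q=np.array(r.current_q()); q[5]-=np.radians(1.5); r.set_joints(q)
print(np.round(r.current_torque(),3),np.round(r.current_contact_force(),1))
p0=np.array(r.current_tool_pos()); ok=True
for dz in [.002,.004,.006,.008,.011,.015,.02,.028,.036]:
    r.move_linear(p0+[0,0,dz],vel=.03)
    F=np.array(r.current_contact_force()); print(dz,np.round(F,1),np.round(r.current_torque(),2))
    if abs(F[2])>15: print("caught"); r.move_linear(p0+[0,0,.001],vel=.05); ok=False; break
print(ok,r.current_t(),r.current_opening(),r.current_tool_pos())
d,P,W=cloud("scene");crop(d,290,120,450,280,4,"pics/lift.png")
```

```text
[0.389 0.337 0.345] [-3.1  2.2  3.4]
0.002 [-1.3  0.6  2.3] [0.13 0.43 0.27]
0.004 [-1.9  0.6  1.9] [-0.03  0.53  0.31]
0.006 [-2.  -0.1  2.2] [0.01 0.51 0.3 ]
0.008 [-0.9  0.7  2.1] [0.12 0.44 0.33]
0.011 [-2.1  0.6  4.4] [0.16 0.43 0.22]
0.015 [ 0.6  0.1 -0.7] [-0.02  0.06 -0.03]
0.02 [ 0.4  0.6 -2.9] [ 0.02 -0.03 -0.05]
0.028 [-1.1  0.1 -3.2] [0.02 0.01 0.04]
0.036 [ 0.2  0.1 -2.4] [-0.01  0.01 -0.01]
True 12.9333 0.12725089888586838 [ 0.44183547 -0.08745645  0.14773876]
```

View pics/lift.png

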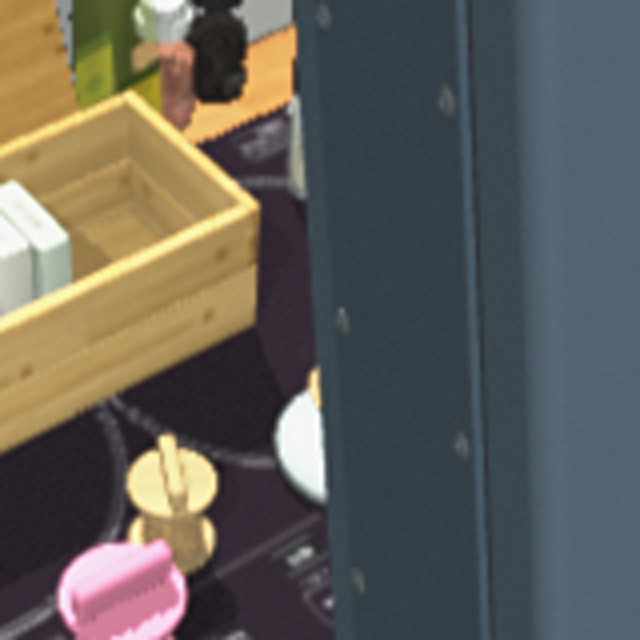

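Run:
```python
from h import *
d,P,W=cloud("wrist"); cv2.imwrite("pics/w3.png",d["pixels"][:,:,::-1])
for u,v in [(290,220),(315,230),(345,215),(275,250),(355,250)]: print(u,v,np.round(P[v,u],3))
```

```text
290 220 [ 0.452 -0.063  0.12 ]
315 230 [ 0.462 -0.069  0.139]
345 215 [ 0.471 -0.08   0.119]
275 250 [ 0.436 -0.068  0.12 ]
355 250 [ 0.461 -0.096  0.12 ]
```

View pics/w3.png

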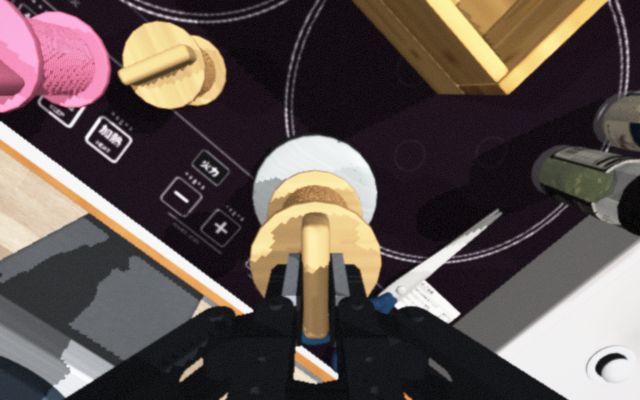

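The flange top is now at 0.120, so the underside is at 0.050: past the lock and still on the post. Next: up off the post and over the box's free part.

Run:
```python
from h import *
p=np.array(r.current_tool_pos()); q=np.array(r.current_ee_rot())
r.move_linear([p[0],p[1],.20],vel=.06); print(np.round(r.current_contact_force(),1))
r.move_linear([p[0],p[1],.25],vel=.1); r.sleep(.1); print(r.current_t(),np.round(r.current_contact_force(),1))
r.move_linear([.6305,.109,.25],vel=.12); r.sleep(.2)
print(r.current_t(),r.current_tool_pos(),np.round(r.current_contact_force(),1),r.current_opening())
d,P,W=cloud("top"); crop(d,220,90,420,220,4,"pics/over.png")
d,P,W=cloud("wrist"); cv2.imwrite("pics/w4.png",d["pixels"][:,:,::-1])
for u,v in [(290,220),(345,215)]: print(u,v,np.round(P[v,u],3))
```

```text
[-0.2  0.5 -3.9]
14.8083 [ 0.4 -0.2 -3.1]
17.425 [0.63043996 0.10887699 0.25009035] [-0.7 -0.7 -3.1] 0.12607692963745734
290 220 [0.641 0.133 0.222]
345 215 [0.66  0.116 0.222]
```

View pics/w4.png

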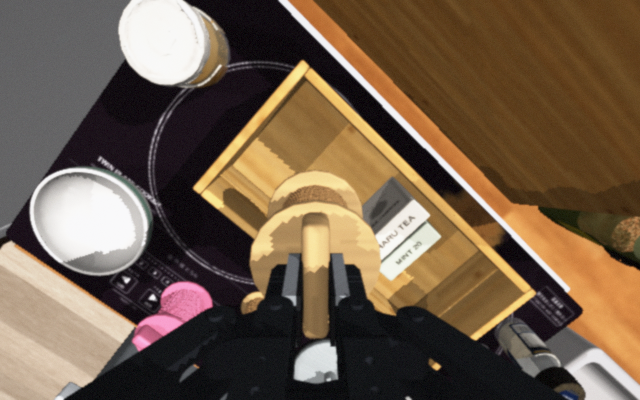

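View pics/over.png

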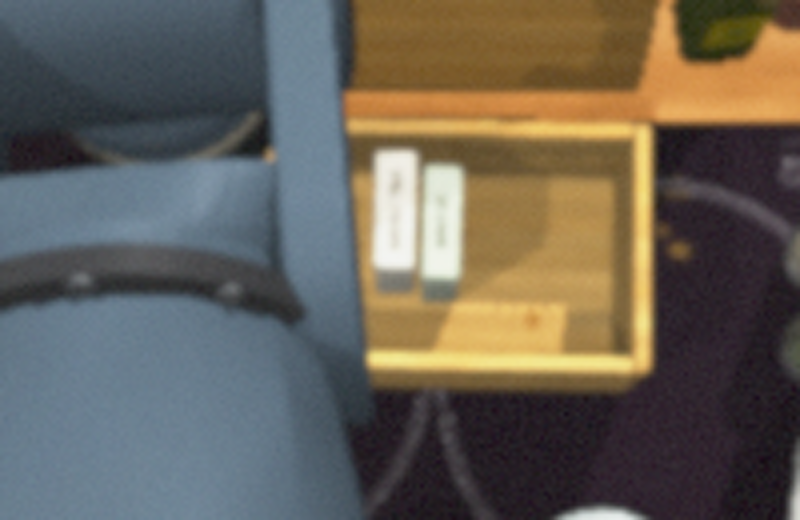

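The wrist view shows the bobbin hanging upright over the box's free end (flange at 315,245). The tea and mint cartons are clear to the right (400,235). Lowering gently.

Run:
```python
from h import *
r.move_linear([.6305,.109,.13],vel=.1); F0=np.array(r.current_contact_force()); print(F0,r.current_t())
r.move_linear([.6305,.109,.110],vel=.04); print(np.round(r.current_contact_force(),1))
z=.110
while z>.1005:
    z-=.0008; r.move_linear([.6305,.109,z],vel=.02)
    F=np.array(r.current_contact_force()); print(round(z,4),np.round(F-F0,1))
    if (F-F0)[2]>2.5: break
print(r.current_t())
d,P,W=cloud("wrist"); cv2.imwrite("pics/w5.png",d["pixels"][:,:,::-1])
for u,v in [(290,220),(345,215)]: print(u,v,np.round(P[v,u],3))
```

```text
[-0.5412308   1.41139615 -3.13556412] 18.875
[-0.4  0.1 -2.8]
0.1092 [ 0.8 -1.3 -0.3]
0.1084 [ 0.7 -1.3  0.1]
0.1076 [ 0.7 -1.7 -0.2]
0.1068 [ 0.4 -1.7  0. ]
0.106 [ 1.2 -1.3 -1.2]
0.1052 [ 0.2 -0.7  0.4]
0.1044 [ 0.2 -1.3  3. ]
21.275
290 220 [0.641 0.134 0.077]
345 215 [0.66  0.116 0.077]
```

View pics/w5.png

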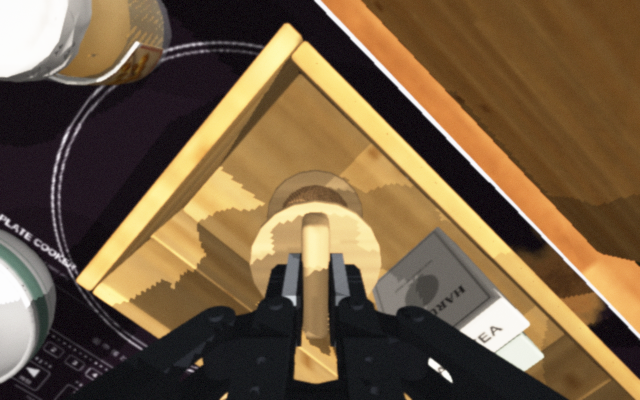

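It touched the floor at the expected height (flange top 0.077, 3 N). Opening slightly and backing off straight up.

Run:
```python
from h import *
r.set_gripper(0.35,20); print(r.current_opening(),np.round(r.current_contact_force(),1))
r.move_linear([.6305,.109,.14],vel=.06)
r.move_linear([.6305,.109,.27],vel=.15)
d,P,W=cloud("wrist"); cv2.imwrite("pics/w6.png",d["pixels"][:,:,::-1])
m=(abs(P[...,0]-.63)<.05)&(abs(P[...,1]-.109)<.05)
for z in [(.09,.105),(.07,.082)]:
    Q=P[m&(P[...,2]>z[0])&(P[...,2]<z[1])]
    print(len(Q),cv2.minAreaRect(Q[:,:2].astype(np.float32)*1000),Q[:,2].mean())
Q=P[m&(P[...,2]>.07)&(P[...,2]<.082)]
c,*_=np.linalg.lstsq(np.c_[Q[:,:2],np.ones(len(Q))],Q[:,2],rcond=None); print("tilt",c)
print(r.current_t())
r.move_linear([.45,-.1,.27],vel=.25)
for n in ["scene","top"]:
    d,P,W=cloud(n); cv2.imwrite(f"pics/{n}9.png",d["pixels"][:,:,::-1]); 
    m=(P[...,0]>.53)&(P[...,0]<.72)&(P[...,1]>-.13)&(P[...,1]<.2)&(P[...,2]>.06)&(P[...,2]<.1)
    print(n,cv2.minAreaRect(P[m][:,:2].astype(np.float32)*1000))
print(r.current_t())
```

```text
0.3495229651099572 [ 0.1 -0.4  0.4]
842 ((631.2943725585938, 109.59654235839844), (56.46236038208008, 11.88203239440918), 42.44459915161133) 0.09596441524552642
2680 ((632.22998046875, 110.27982330322266), (62.010128021240234, 63.06460189819336), 41.901161193847656) 0.07669794900268792
tilt [-0.00097589 -0.00027401  0.07734609]
23.4583
scene ((629.9901123046875, 37.87779235839844), (292.75494384765625, 140.3949432373047), 89.4450912475586)
top ((630.0595703125, 41.07520294189453), (289.8673400878906, 135.58673095703125), 89.0848388671875)
24.8167
```

View pics/w6.png

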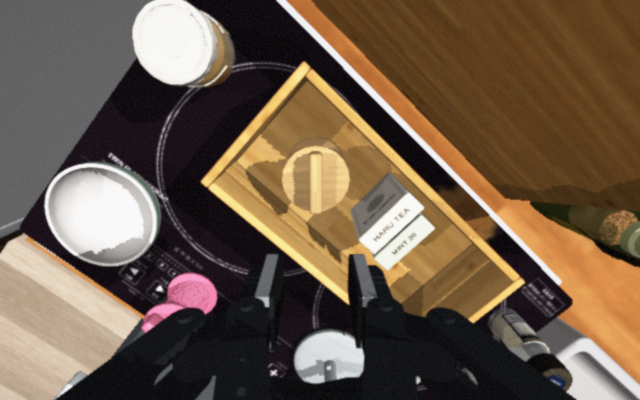

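View pics/top9.png

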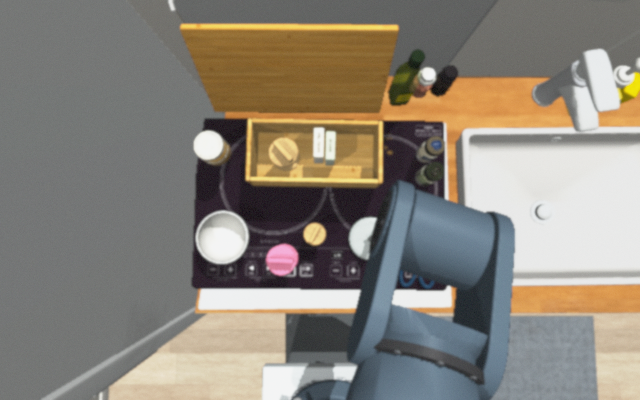

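The bobbin stands upright in the box at top (283,152), the cartons are upright at (318–330,145), and the box and bystanders are where they were. Handing in.

```bash
python3 -c "
from h import *
print(r.current_contact_force()); r.hand_in()"
```

```text
[ 0.15319303 -0.31985879 -0.27334089]
the job is handed in; nothing more can be done
```

The large brown bobbin is standing upright on the floor of the bamboo box, beside the two cartons. The job was handed in at about 25 s of the 58 s allowed.

- **Unlocking:** I pinched the wing and turned it clockwise about 32°, where the resistance became firm. I pressed on to 0.47 N m, about 16 N at the wing's end, to be sure it was the stop.
- **Lifting:** I eased the twist back slightly and lifted in small steps. The wrist force stayed within about 5 N at each step of the lift and the lock did not catch. I paused with the underside about 36 mm up the post and confirmed that height with the wrist camera before drawing it off.
- **Setting down:** It touched the floor with about 3 N. After release the flange top measured 77 mm, as expected for the box floor, and the tilt was about 0.001 rad.
- **Last checks:** The box had moved 1 mm or less by either camera, both cartons were upright, and the bowl and jars showed no visible shift in the last pictures. The fingers were touching nothing.

No checks failed. The only disagreement was about 2 mm between the cameras on the bobbin's centre, so I used the average.

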